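# Pull the serving hatch shut with the hook pole

## Robot

A 6-joint arm with a two-finger parallel gripper is mounted at the origin on the work surface. World frame = base frame: x ahead of the robot, y to its left, z up, the work surface at z = 0. Lengths are in m, angles in rad, forces in N, time in s.
With the tool pointing down it reaches from about 0.4 to 0.925 m from the base axis. Payload 3.4 kg.
Tool frame: the origin (TCP) lies midway between the tips of the shut fingers; the grasp point (between the pads) lies 19 mm behind it (grasp_offset is the distance from the TCP to the grasp point, in m); z points along the fingers, y is the line along which they close (so a half turn about z gives the same grasp; the last joint's range is limited). The gripper opens to 85 mm and grips with 20 to 120 N. Pads are 22 mm wide; open, the fingers measure 114 mm over their backs; the gripper's body (76 mm by 85 mm) begins 54 mm behind the grasp point. The pads swing forward as they close: fully open they stand 13 mm farther back than shut.
Start: joints at [-1.21, 0.307, 1.506, -0, 1.328, -0.073], TCP at [0.242, -0.522, 0.231] pointing down, gripper open.
Joint ranges: [-3.12, 3.12], [-1.05, 2.28], [0.14, 2.33], [-1.42, 4.57], [0.1, 2.73], [-2.68, 2.68]. Speed limits (rad/s): [2.57, 2.57, 3.14, 3.14, 3.14, 3.14].

## Interface

Orientations are given as a rotation vector (axis times angle).
In Python, from rig import * gives the robot as it stands. The module is installed in compiled form; this text tells all that it offers.
- The arm moves only by the tool send_rows, never from a script. Its argument "moves" is a list of rows, each a list of 4 numbers: the shift along the tool's x, y, z in mm, then the turn about the tool's z in rad. A call has 1 to 8 rows; each row is the pose to reach, as a shift and turn from the pose commanded when the call began, along the tool's axes at that moment; what a row does not reach only later rows make up. A row lasts 1/12 s, in which the tool goes at most 41.7 mm and 7.16 degrees, less where a joint would pass 70% of its speed; a pose out of reach is approached as far as the arm can. A call with a gripper value outside its range is refused whole. "grip" is the finger opening in mm, from 0 to 85.4, set as the call begins (left out, the last holds). The fingers move at their own pace and stop on an object; "newtons" is the grip in N (left out, the last holds). Time passes only in rows, so rows that repeat a pose let the fingers close. It gives the time, the measured TCP pose, the force, the opening and the grip force at its end, in the units of the state.
- state(): the state, without advancing time (a new reading comes with each control period).
- read_camera(name): name is "scene" or "side" or "wrist"; returns the picture (400x640x3 uint8, blue, green, red); there is no depth.
- camera_model(name): a dict with "fovy" (degrees; the focal length in pixels is half the picture's height over the tangent of half this angle, whatever the lens; pixels are square), "cx", "cy" (the principal point, pixels), "camera_from_world" (4x4, takes a point from world to camera coordinates); the wrist camera has in their place "hand_eye" (4x4, takes a point from camera to tool coordinates, whose origin is the TCP and whose axes are the flange's). Camera axes: x right, y down, z forward; pixel columns grow to the right and rows downward; lengths in m; the calibration is good to about 2 mm. A picture is of the moment at which its call begins: read the wrist's pose just before it. camera_model takes no time and is no camera call.
- sign_off(): hands the job in; it is judged then, once.
The state is a dict: "time_s": time; "qpos": joint angles; "qvel": joint speeds; "joint_torque": joint torques, N m; "tcp_pos": TCP position; "tool_rot": TCP orientation; "wrist_force": force on the tool from outside, world axes, zero at the start; "wrist_torque": the same for the moment, N m; "finger_gap": finger opening in m; "gripper_force": force on a finger pad.
Only numpy, scipy, OpenCV 4.12 (cv2) and the standard library are available. Lean on these libraries where they do the work, as an engineer would, in place of code of your own. Each camera call takes 0.05 s, during which the arm holds its last target. There are 200 camera calls.

## Task

Close the glass sash of the serving hatch: pick up the hook pole, hook it down into the ring on the raised sash and pull the sash fully down onto its sill by the ring. Then unhook the pole and lay it gently back down, flat on the counter in front of the hatch, leaving the sash closed. Don't touch the hatch with the hand or arm, and leave everything else where it stands.

Things in the scene. Friction and masses are not known exactly. Their poses are not given: they have to be found in the camera images.
- hatch: serving hatch standing fixed on the counter: an aluminium frame 420 mm wide (y), 60 mm deep (x) and 335 mm high, with a fixed glass pane in its upper half and, on the front (-x) side, a glazed sash that slides up and down. Origin under the middle of the frame; x points from its front to its back (away from the robot), z up. The front faces of the posts lie at x = -25 mm, of the sash at x = -16 mm
- sash (a joint): height of the sash above its closed position, in m: 0 = fully down on the sill, 0.125 = fully up. It stays where it is left; it takes 1 to 3 N to pull it down and about 10 N to lift it
- ring (a point): centre of the steel pull ring on the sash's top rail. The ring lies level (its hole is vertical), inner diameter 36 mm, of 7 mm bar, 50 mm outside; its centre stands 44 mm in front of the sash's face, and 167 mm above the counter when the sash is closed. A stem joins its far side to the sash. The ring moves with the sash; axes as the hatch's
- pole_grip (a point): hook pole, loose, 264 mm long, about 150 g: a wooden handle 140 mm long, 24 mm wide and 34 mm high, flat-sided, lying on the counter, then an 8 mm steel rod that rises from the handle's end and ends in a hook. This point is the centre of the handle (17 mm above its underside); x points along the handle towards the hook, z up as it lies hook-tip down. It balances about 25 to 30 mm from this point towards the hook
- hook_tip (a point): the lower end of the hook: 190 mm along x from the handle's centre and 7 mm below it. The tip is the end of an 8 mm upright leg that hangs from hook_bend; axes as pole_grip
- hook_bend (a point): the outer corner of the hook on the rod's centre line, 42 mm straight above hook_tip (190 mm along x from the handle's centre, 35 mm above it). From here the rod runs level 65 mm back towards the handle, then slopes down to it; axes as pole_grip
- mortar: grey stone mortar, 136 mm across and 85 mm high, with its pestle leaning in it (130 mm high in all); origin under its centre
- jar: screw-top glass jar, 84 mm across and 120 mm high; origin under its centre
- mill: dark wooden pepper mill, 56 mm across and 152 mm high; origin under its centre
- ladle: stainless ladle lying on the counter, 320 mm long, bowl 72 mm across; origin on the counter under the middle of its length, x axis along it towards the bowl
- plate: turquoise ceramic plate, 180 mm across, 20 mm high; origin under its centre
- ramekin: white ceramic cup, 76 mm across and 42 mm high; origin under its centre
- pole: the hook pole as a whole; origin on its handle's underside, 17 mm below pole_grip, axes as pole_grip

How it is judged:
By the outcome, as a careful person would: the job done as asked, in the order asked, and still so for the second after the job is handed in, with the robot touching nothing.
It also fails if it takes over 64 s, if anything falls off the work surface, if the arm or the gripper's body presses on something with over 40 N, if the wrist force passes 120 N, or if a joint passes its speed limit or range.

## Working session

There is one attempt and no reset: what is moved stays moved. The work goes in short steps, Python scripts to look and compute and a tool call to move; the robot and the scene stay as the last step left them, time stands still between calls to the robot, and variables do not carry over. Pictures are saved under pics/ and viewed, at most 10 in all, crops included, and the job is handed in when it is done.

Besides the shell and the picture viewer there is one more tool, called after "Request:" as name([rows], argument=value, ...), one row to a line, values as JSON. send_rows: Moves the arm, as the interface text tells. Its arguments: {"type":"object","properties":{"moves":{"type":"array"},"grip":{"type":"number"},"newtons":{"type":"number"}},"required":["moves"]}

```bash
mkdir -p pics; python3 - <<'E'
from rig import *
import cv2,numpy as np
for n in ("scene","side"):
    cv2.imwrite(f"pics/{n}0.png",read_camera(n)); m=camera_model(n); print(n,m)
s=state(); print(s); print(camera_model("wrist"))
E
```

```text
scene {'fovy': 45.571523284920566, 'cx': 321.4499926092842, 'cy': 195.9441757134297, 'camera_from_world': array([[-0.92630251,  0.37667758, -0.00881228,  0.46698159],
       [ 0.29110234,  0.70062053, -0.65145246, -0.06238148],
       [-0.23921347, -0.60600732, -0.75863828,  1.73359666],
       [ 0.        ,  0.        ,  0.        ,  1.        ]])}
side {'fovy': 52.46650640522128, 'cx': 314.852618112177, 'cy': 197.4020585393466, 'camera_from_world': array([[-0.77861195, -0.62732495, -0.01506078,  0.39070556],
       [-0.36812536,  0.47607707, -0.79864532,  0.2861893 ],
       [ 0.50818023, -0.61629054, -0.60161353,  1.20336146],
       [ 0.        ,  0.        ,  0.        ,  1.        ]])}
{'time_s': 0.1, 'qpos': array([-1.20947868e+00,  3.07482844e-01,  1.50756159e+00,  1.87418760e-05,
        1.32844152e+00, -7.35002788e-02]), 'qvel': array([ 0.00122865, -0.0015196 , -0.00365086, -0.00171362,  0.00132149,
        0.00018823]), 'joint_torque': array([-2.22586268e-04, -4.58528030e+01, -2.52608389e+01, -1.71377751e-04,
        5.55216873e-03,  1.67742236e-06]), 'tcp_pos': array([ 0.24196857, -0.52089011,  0.23047487]), 'tool_rot': array([-3.06580768e+00, -6.77230841e-01,  3.97993655e-04]), 'wrist_force': array([-0.37754479,  0.15789272,  0.23670071]), 'wrist_torque': array([ 0.01085124, -0.00591204, -0.05358121]), 'gripper_force': 0.0, 'finger_gap': 0.08529330949562328}
{'fovy': 66.20407177402093, 'cx': 323.12655021293074, 'cy': 200.13078363279206, 'hand_eye': array([[-2.32906971e-04, -9.51403051e-01, -3.07948340e-01,
         8.01134324e-02],
       [ 9.99999534e-01,  6.67646937e-05, -9.62586763e-04,
         3.95974055e-04],
       [ 9.36368060e-04, -3.07948420e-01,  9.51402593e-01,
        -1.43721524e-01],
       [ 0.00000000e+00,  0.00000000e+00,  0.00000000e+00,
         1.00000000e+00]])}
```

View pics/scene0.png

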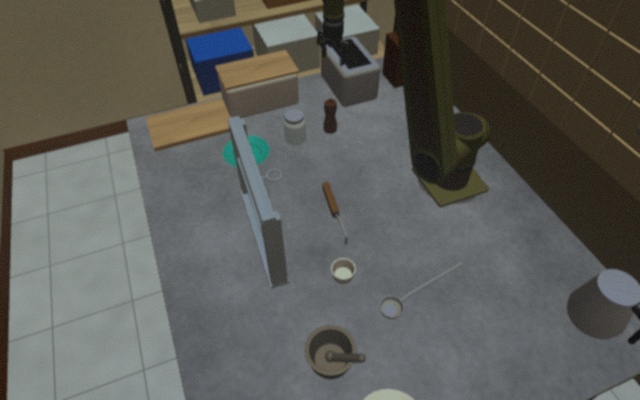

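View pics/side0.png

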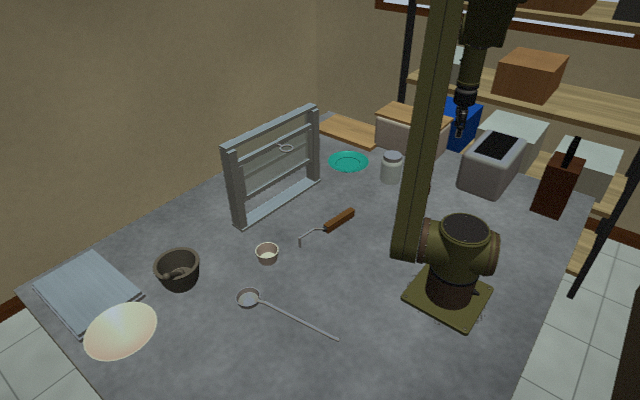

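Scene: hatch from (235,120) to (285,280), ring at about (274,175), pole from (326,183) to (346,240). Side: hatch at (222-320,105-228), ring (286,148), pole (300,243)-(355,212), ramekin (267,253). I'll enlarge both.

```bash
python3 - <<'E'
import cv2,numpy as np
a=cv2.imread("pics/scene0.png")[110:290,220:370]; b=cv2.imread("pics/side0.png")[95:265,215:365]
f=lambda i:cv2.convertScaleAbs(cv2.resize(i,None,fx=4,fy=3.3 if 0 else 4,interpolation=cv2.INTER_CUBIC),alpha=1.5)
cv2.imwrite("pics/a.png",f(a)[:600,:]);cv2.imwrite("pics/b.png",f(b)[:600])
E
```

```text
(no output)
```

View pics/a.png

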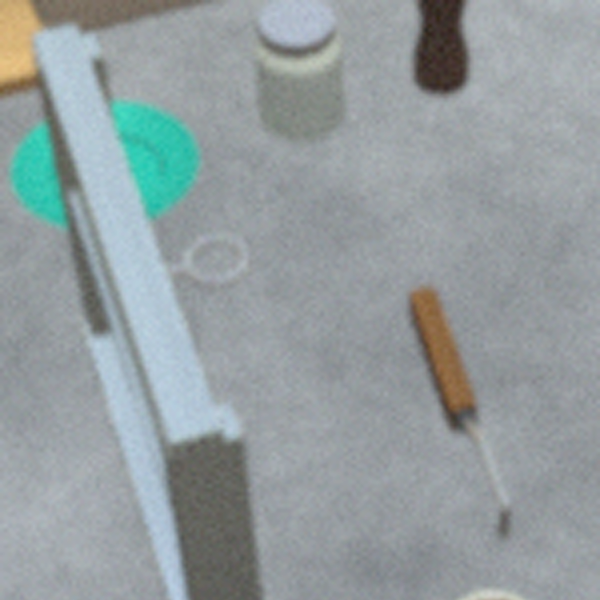

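View pics/b.png

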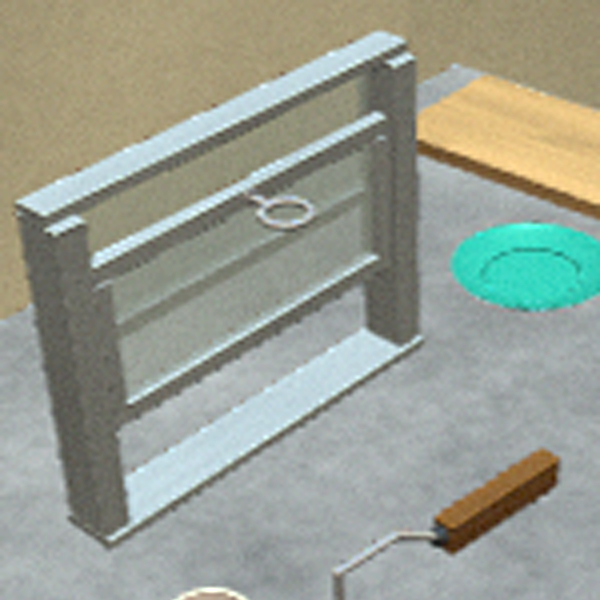

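```bash
cat > h.py <<'E'
from rig import *
import numpy as np
from scipy.optimize import least_squares
from scipy.spatial.transform import Rotation as R
def K(m): f=200/np.tan(np.radians(m["fovy"])/2); return f,m["cx"],m["cy"]
def proj(n,P):
    m=camera_model(n); T=m["camera_from_world"]; f,cx,cy=K(m)
    p=np.atleast_2d(P)@T[:3,:3].T+T[:3,3]; return p[:,:2]/p[:,2:]*f+[cx,cy]
def fit(n2P, x0):  # n2P: params -> list of (cam, pts3d, px)
    r=lambda x: np.concatenate([(proj(n,P)-px).ravel() for n,P,px in n2P(x)])
    s=least_squares(r,x0,loss="soft_l1"); return s.x, r(s.x).reshape(-1,2).round(1)
def fr(x,y,yaw,L,z0=0):
    c,s=np.cos(yaw),np.sin(yaw); L=np.array(L,float)
    return np.c_[x+c*L[:,0]-s*L[:,1], y+s*L[:,0]+c*L[:,1], L[:,2]+z0]
px=lambda ox,oy,l: (np.array(l)+.5)/4-.5+[ox,oy]
E
python3 - <<'E'
from h import *
S=lambda l:px(220,110,l); D=lambda l:px(215,95,l)
# pole (z origin underside): bend, tip, handle front-top, handle rear-top
def pole(x):
    sc=fr(*x,[[190,0,52],[190,0,10],[70,0,34],[-70,0,34]]*np.array(1e-3))
    sd=fr(*x,[[190,0,52],[190,0,10],[125,0,52]]*np.array(1e-3))
    return [("scene",sc,S([(506,508),(503,532),(463,411),(423,290)])),("side",sd,D([(338,573),(338,597),(400,533)]))]
xp,r=fit(pole,[.5,0,-1.]); print("pole",xp.round(4)); print(r.tolist())
def hatch(x):
    a=x[:3]; sd=fr(*a,[[-30,210,0],[-30,-210,0],[-60,0,167+1000*x[3]]]*np.array(1e-3))
    return [("side",sd,D([(107,546),(423,343),(284,210)])),("scene",sd[2:],S([(215,258)]))]
xh,r=fit(hatch,[.8,0,0,.125]); print("hatch",xh.round(4)); print(r.tolist())
print("ring",fr(*xh[:3],[[-.06,0,.167+xh[3]]]), "grip pt+.04", fr(*xp,[[.04,0,.017]]))
for n in ("side","scene"):
  print(n,proj(n,fr(*xh[:3],[[-.025,210e-3,.335],[-.025,-.21,.335],[.03,.21,.335],[.03,-.21,.335]])).round(0).tolist())
# ground points of obstacles from side image
def ray(n,u,v,z):
    m=camera_model(n);T=np.linalg.inv(m["camera_from_world"]);f,cx,cy=K(m);d=T[:3,:3]@[(u-cx)/f,(v-cy)/f,1];o=T[:3,3];return (o+d*(z-o[2])/d[2]).round(3)
print("ramekin",ray("side",267,247,.042),ray("scene",343,266,.042),"jar",ray("scene",293,115,.12),"mill",ray("scene",330,100,.152))
s=state();print(R.from_rotvec(s["tool_rot"]).as_matrix().round(3))
E
```

```text
pole [ 0.4443 -0.0653  1.4372]
[[-0.1, -0.7], [0.3, 1.0], [0.4, -1.4], [-0.2, -0.9], [-0.4, -0.8], [0.1, 2.4], [-1.5, -0.0]]
hatch [ 0.7044 -0.028  -0.0632  0.096 ]
[[0.2, 0.2], [0.2, 0.3], [-0.0, -0.2], [-0.2, 0.3]]
ring [[ 0.64456616 -0.02421959  0.26302802]] grip pt+.04 [[ 0.44963996 -0.02566222  0.017     ]]
side [[227.0, 149.0], [319.0, 105.0], [216.0, 143.0], [308.0, 101.0]]
scene [[278.0, 215.0], [243.0, 114.0], [257.0, 221.0], [225.0, 118.0]]
ramekin [0.527 0.214 0.042] [0.521 0.216 0.042] jar [ 0.448 -0.42   0.12 ] mill [ 0.301 -0.411  0.152]
[[ 0.907  0.421 -0.001]
 [ 0.421 -0.907  0.002]
 [ 0.    -0.002 -1.   ]]
```

Request:
send_rows([
  [28,-25,0,-0.12],
  [57,-52,0,-0.24],
  [87,-79,0,-0.36],
  [117,-106,0,-0.48],
  [147,-133,0,-0.6],
  [177,-160,0,-0.72],
  [207,-188,0,-0.84],
  [237,-216,0,-0.96],
], grip=85)

```text
time_s: 0.77
tcp_pos: [0.3661, -0.2238, 0.2311]
tool_rot: [-2.402, -2.024, 0.0]
wrist_force: [1.3, -0.7, 0.2]
finger_gap: 0.0848
gripper_force: 0.0
```

```bash
cat >> h.py <<'E'
def goal(x,y,z,yaw):
    s=state(); M=R.from_rotvec(s["tool_rot"]).as_matrix(); cur=np.arctan2(M[1,0],M[0,0])
    d=M.T@(np.array([x,y,z])-s["tcp_pos"]); print("t",round(s["time_s"],2),"tcp",s["tcp_pos"].round(4),"yaw",round(cur,4),"rows dx",(d*1e3).round(1),"turn",round(-(yaw-cur),3),"q",s["qpos"].round(2),"F",s["wrist_force"].round(1),"gap",s["finger_gap"].round(4))
E
python3 -c "
from h import *
goal(.4496,-.0257,.23,1.437)"
```

```text
Traceback (most recent call last):
  File "h.py", line 18, in goal
    d=M.T@(np.array([x,y,z])-s["tcp_pos"]); print("t",round(s["time_s"],2),"tcp",s["tcp_pos"].round(4),"yaw",round(cur,4),"rows dx",(d*1e3).round(1),"turn",round(-(yaw-cur),3),"q",s["qpos"].round(2),"F",s["wrist_force"].round(1),"gap",s["finger_gap"].round(4))
                                                                                                                                                                                                                                           ^^^^^^^^^^^^^^^^^^^^^
AttributeError: 'float' object has no attribute 'round'
```

```bash
sed -i 's/s\["finger_gap"\].round(4)/round(float(s["finger_gap"]),4)/' h.py
python3 -c "
from h import *
goal(.4496,-.0257,.17,1.437)"
```

```text
t 0.77 tcp [ 0.3661 -0.2238  0.2311] yaw 1.4 rows dx [209.4  48.6  61.1] turn -0.037 q [-0.65  0.1   1.79  0.    1.26 -0.48] F [ 1.3 -0.7  0.2] gap 0.0848
```

Request:
send_rows([
  [30,7,9,-0.01],
  [63,15,18,-0.02],
  [96,22,28,-0.03],
  [129,30,38,-0.037],
  [162,38,47,-0.037],
  [190,44,55,-0.037],
  [209,48,61,-0.037],
  [209,48,61,-0.037],
])

```text
time_s: 1.43
tcp_pos: [0.4501, -0.0252, 0.1689]
tool_rot: [-2.365, -2.064, 0.0]
wrist_force: [-1.2, 0.4, 0.0]
finger_gap: 0.085
gripper_force: 0.0
```

```bash
python3 -c "
from h import *
import cv2
goal(.4496,-.0257,.06,1.437)
i=read_camera('wrist');cv2.imwrite('pics/w1.png',i)
m=camera_model('wrist');H=m['hand_eye'];s=state();M=R.from_rotvec(s['tool_rot']).as_matrix()
P=fr(.4443,-.0653,1.4372,np.array([[0,0,34],[-70,12,34],[-70,-12,34],[70,12,34],[70,-12,34],[190,0,52]])*1e-3)
T=(P-s['tcp_pos'])@M; C=(T-H[:3,3])@H[:3,:3]; f,cx,cy=K(m); print((C[:,:2]/C[:,2:]*f+[cx,cy]).round(0).tolist())
"
```

```text
t 1.43 tcp [ 0.4501 -0.0252  0.1689] yaw 1.4354 rows dx [ -0.7  -0.2 108.9] turn -0.002 q [-0.15  0.2   1.84  0.    1.1  -0.02] F [-1.2  0.4  0. ] gap 0.085
[[322.0, 227.0], [311.0, 289.0], [334.0, 289.0], [309.0, 156.0], [335.0, 156.0], [321.0, -1.0]]
```

View pics/w1.png

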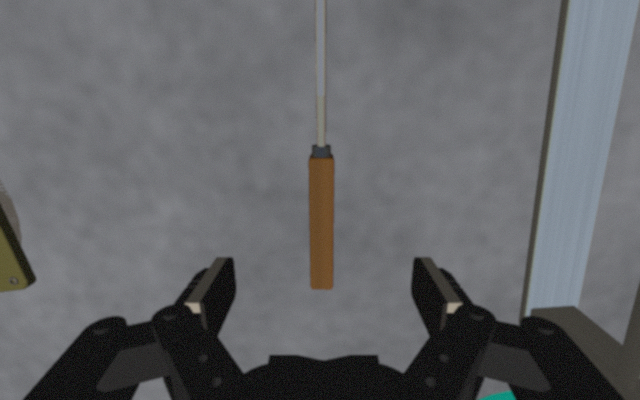

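The wrist view matches the predicted handle outline (309–335 at row 156, 311–334 at row 289), so the pole pose is right. Descending to grasp.

Request:
send_rows([
  [0,0,30,0],
  [0,0,65,0],
  [0,0,100,0],
  [0,0,130,0],
  [0,0,150,0],
  [0,0,160,0],
  [0,0,164,0],
  [0,0,164,0],
])

```text
time_s: 2.15
tcp_pos: [0.4492, -0.0293, 0.0057]
tool_rot: [-2.37, -2.06, 0.002]
wrist_force: [-0.1, 0.6, 0.2]
finger_gap: 0.085
gripper_force: 0.0
```

Request:
send_rows([
  [0,0,0,0],
  [0,0,0,0],
  [0,0,0,0],
  [0,0,0,0],
  [0,0,0,0],
  [0,0,0,0],
  [0,0,0,0],
  [0,0,0,0],
], grip=10, newtons=100)

```text
time_s: 2.82
tcp_pos: [0.4502, -0.0284, 0.0073]
tool_rot: [2.369, 2.061, 0.001]
wrist_force: [-1.4, -0.6, 8.5]
finger_gap: 0.0225
gripper_force: 98.4
```

Request:
send_rows([
  [0,0,-8,0],
  [0,0,-25,0],
  [0,0,-60,0],
  [0,0,-100,0.08],
  [0,0,-140,0.18],
  [0,0,-180,0.28],
  [0,0,-220,0.38],
  [0,0,-255,0.48],
])

```text
time_s: 3.48
tcp_pos: [0.4495, -0.0282, 0.2646]
tool_rot: [2.795, 1.432, 0.003]
wrist_force: [1.6, -1.3, -2.0]
finger_gap: 0.0221
gripper_force: 97.9
```

Request:
send_rows([
  [0,0,-15,0.1],
  [0,0,-30,0.2],
  [0,0,-30,0.3],
  [0,0,-30,0.4],
  [0,0,-30,0.5],
  [0,0,-30,0.6],
  [0,0,-30,0.7],
  [0,0,-30,0.75],
])

```text
time_s: 4.15
tcp_pos: [0.4492, -0.0282, 0.2915]
tool_rot: [-3.126, -0.31, 0.001]
wrist_force: [-0.7, 0.6, -0.9]
finger_gap: 0.0223
gripper_force: 97.9
```

Request:
send_rows([
  [0,0,0,0],
  [0,0,0,0],
])

```text
time_s: 4.32
tcp_pos: [0.4495, -0.0283, 0.2914]
tool_rot: [-3.125, -0.319, 0.0]
wrist_force: [0.0, 0.6, -0.9]
finger_gap: 0.0224
gripper_force: 97.9
```

```bash
python3 -c "
from h import *
import cv2
goal(.45,-.03,.29,.2)
ims=[read_camera(n) for n in ('wrist','scene','side')]
f=lambda i:cv2.convertScaleAbs(cv2.resize(i,None,fx=4,fy=4,interpolation=cv2.INTER_CUBIC),alpha=1.5)
cv2.imwrite('pics/w2.png',ims[0])
cv2.imwrite('pics/c2.png',np.hstack([f(ims[1][130:260,240:340]),f(ims[2][100:230,240:340])]))
"
```

```text
t 4.32 tcp [ 0.4495 -0.0283  0.2914] yaw 0.2036 rows dx [0.2 1.8 1.4] turn 0.004 q [-0.16  0.08  1.65 -0.    1.41  1.21] F [ 0.   0.6 -0.9] gap 0.0224
```

View pics/w2.png

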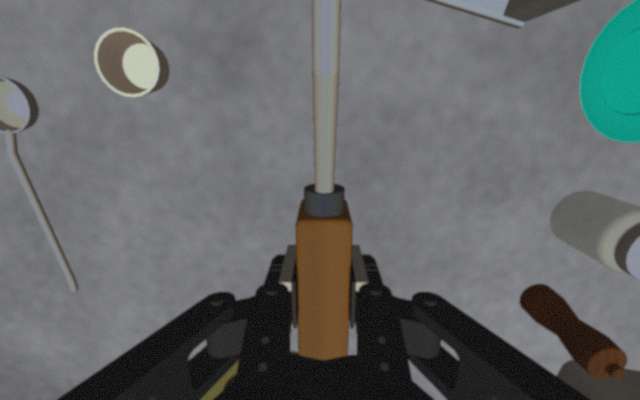

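View pics/c2.png

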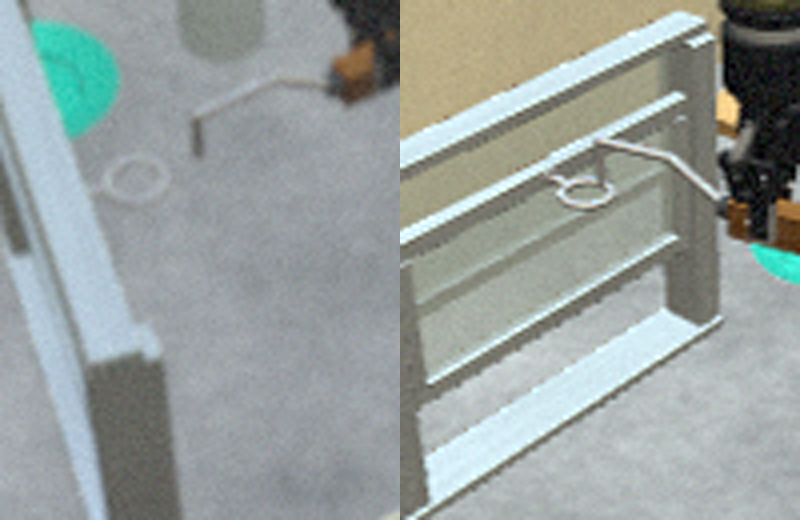

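Scene crop: bend (196,119), tip (198,153), ring centre (135,181). Side crop (minus 400): bend (200,140), tip (202,180), ring (185,192). Triangulating these.

```bash
python3 - <<'E'
from h import *
def tri(a,b):
    A=px(240,130,[a]);B=px(240,100,[b])
    return fit(lambda x:[("scene",x,A),("side",x,B)],[.6,0,.27])
for n,a,b in (("bend",(196,119),(200,140)),("tip",(198,153),(202,180)),("ring",(135,181),(185,192))):
    x,r=tri(a,b);print(n,x.round(4),r.tolist())
s=state();yaw=.2036
print("model bend/tip",s["tcp_pos"]+[np.cos(yaw)*.153,np.sin(yaw)*.153,.0447], "tip z",s["tcp_pos"][2]+.0027)
E
```

```text
bend [6.008e-01 4.000e-04 3.330e-01] [[-0.0, -0.5], [-0.3, 0.5]]
tip [ 6.012e-01 -6.000e-04  2.967e-01] [[-0.0, -0.2], [-0.1, 0.2]]
ring [ 0.6439 -0.0246  0.2603] [[0.0, 0.0], [0.0, -0.0]]
model bend/tip [0.59963582 0.00258995 0.33607133] tip z 0.29407133122837015
```

Request:
send_rows([
  [8,7,0,0],
  [18,16,0,0],
  [28,25,0,0],
  [35,32,0,0],
  [37,34,0,0],
  [37,34,0,0],
  [37,34,0,0],
])

```text
time_s: 5.05
tcp_pos: [0.493, -0.0545, 0.2908]
tool_rot: [-3.125, -0.316, 0.002]
wrist_force: [0.4, 0.3, -1.0]
finger_gap: 0.0222
gripper_force: 98.0
```

Request:
send_rows([
  [0,0,5,0],
  [0,0,12,0],
  [0,0,20,0],
  [0,0,28,0],
  [0,0,36,0],
  [0,0,44,0],
  [0,0,48,0],
  [0,0,48,0],
])

```text
time_s: 5.72
tcp_pos: [0.4921, -0.0541, 0.2418]
tool_rot: [-3.125, -0.316, 0.004]
wrist_force: [-0.8, 0.5, -0.4]
finger_gap: 0.0221
gripper_force: 98.0
```

```bash
python3 -c "
from h import *
import cv2
goal(.487,-.054,.15,.2)
ims=[read_camera(n) for n in ('scene','side')]
f=lambda i:cv2.convertScaleAbs(cv2.resize(i,None,fx=4,fy=4,interpolation=cv2.INTER_CUBIC),alpha=1.5)
cv2.imwrite('pics/c3.png',np.hstack([f(ims[0][130:260,240:340]),f(ims[1][100:230,240:340])]))
"
```

```text
t 5.72 tcp [ 0.4921 -0.0541  0.2418] yaw 0.2019 rows dx [-4.8 -1.  91.9] turn 0.002 q [-0.19  0.19  1.65 -0.    1.31  1.17] F [-0.8  0.5 -0.4] gap 0.0221
```

View pics/c3.png

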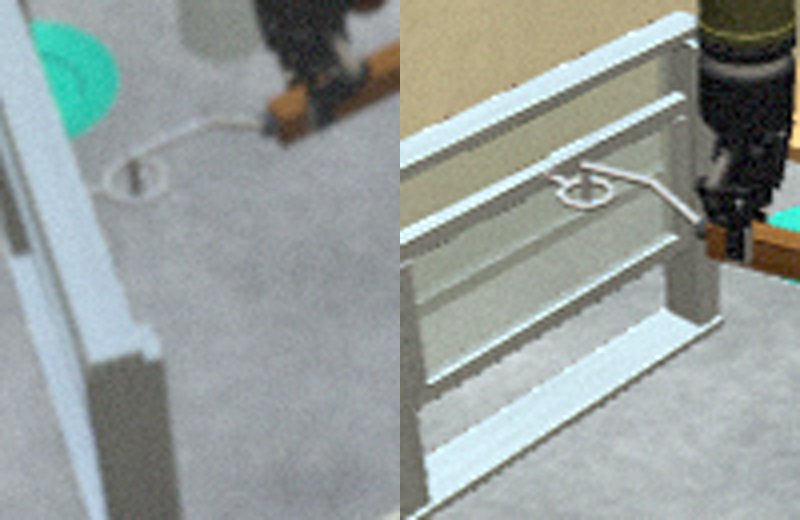

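The leg goes through the ring's middle (scene crop (137,175), side crop (587,190)). Pulling down.

Request:
send_rows([
  [0,0,4,0],
  [0,0,9,0],
  [0,0,14,0],
  [0,0,19,0],
  [0,0,25,0],
  [0,0,32,0],
  [0,0,39,0],
  [0,0,46,0],
])

```text
time_s: 6.48
tcp_pos: [0.4933, -0.0543, 0.1967]
tool_rot: [3.126, 0.316, 0.001]
wrist_force: [0.4, 0.1, 0.4]
finger_gap: 0.0222
gripper_force: 98.4
```

Request:
send_rows([
  [0,0,7,0],
  [0,0,14,0],
  [0,0,21,0],
  [0,0,28,0],
  [0,0,35,0],
  [0,0,41,0],
  [0,0,46,0],
  [0,0,50,0],
])

```text
time_s: 7.15
tcp_pos: [0.4931, -0.0543, 0.1467]
tool_rot: [-3.126, -0.316, 0.0]
wrist_force: [0.6, -0.4, 0.4]
finger_gap: 0.0223
gripper_force: 98.4
```

Request:
send_rows([
  [0,0,2,0],
  [0,0,4,0],
  [0,0,6,0],
  [0,0,8,0],
  [0,0,8,0],
  [0,0,8,0],
])

```text
time_s: 7.65
tcp_pos: [0.4929, -0.0543, 0.1392]
tool_rot: [-3.126, -0.316, 0.001]
wrist_force: [0.7, 0.7, -0.8]
finger_gap: 0.0222
gripper_force: 98.3
```

Request:
send_rows([
  [0,0,1,0],
  [0,0,2,0],
  [0,0,3,0],
  [0,0,4,0],
  [0,0,5,0],
])

```text
time_s: 8.07
tcp_pos: [0.493, -0.0543, 0.1343]
tool_rot: [3.126, 0.317, 0.0]
wrist_force: [0.5, 0.7, 0.1]
finger_gap: 0.0227
gripper_force: 98.3
```

Request:
send_rows([
  [0,0,1,0],
  [0,0,2,0],
  [0,0,3,0],
  [0,0,4,0],
])

```text
time_s: 8.4
tcp_pos: [0.493, -0.0543, 0.1302]
tool_rot: [-3.126, -0.317, 0.0]
wrist_force: [-0.4, 0.3, 1.2]
finger_gap: 0.0224
gripper_force: 98.3
```

Request:
send_rows([
  [0,0,1,0],
  [0,0,2,0],
  [0,0,3,0],
])

```text
time_s: 8.65
tcp_pos: [0.4934, -0.0543, 0.1275]
tool_rot: [3.126, 0.316, 0.001]
wrist_force: [-1.6, 0.1, 4.7]
finger_gap: 0.0225
gripper_force: 98.7
```

Request:
send_rows([
  [0,0,1,0],
  [0,0,2,0],
  [0,0,2,0],
])

```text
time_s: 8.9
tcp_pos: [0.4937, -0.0542, 0.1257]
tool_rot: [3.126, 0.316, 0.003]
wrist_force: [-0.2, 1.2, 3.0]
finger_gap: 0.0224
gripper_force: 98.6
```

```bash
python3 -c "
from h import *
import cv2
goal(.487,-.054,.15,.2)
ims=[read_camera(n) for n in ('scene','side')]
f=lambda i:cv2.convertScaleAbs(cv2.resize(i,None,fx=4,fy=4,interpolation=cv2.INTER_CUBIC),alpha=1.5)
cv2.imwrite('pics/c4.png',np.hstack([f(ims[0][130:260,240:340]),f(ims[1][120:250,230:330])]))
"
```

```text
t 8.9 tcp [ 0.4937 -0.0542  0.1257] yaw 0.2018 rows dx [ -6.5  -1.5 -24.4] turn 0.002 q [-0.19  0.31  1.81  0.    1.02  1.17] F [-0.2  1.2  3. ] gap 0.0224
```

View pics/c4.png

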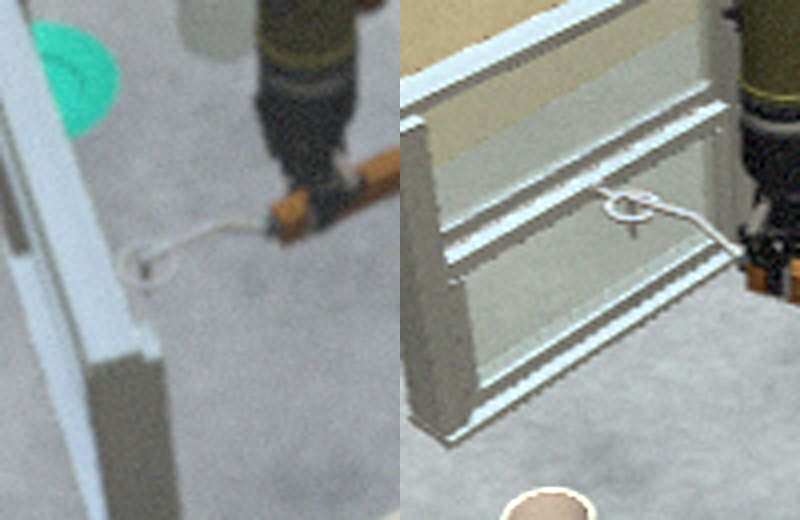

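Sash looks seated on the sill; ring at side crop (628,205), scene crop (148,265). Checking against the predicted closed ring.

```bash
python3 - <<'E'
from h import *
for z in (.167,.172,.177):
    P=[[.6443,-.0244,z]]; print(z,((proj("scene",P)-[240,130]+.5)*4).round(0),((proj("side",P)-[230,120]+.5)*4+[400,0]).round(0))
E
```

```text
0.167 [[145. 265.]] [[631. 204.]]
0.172 [[145. 261.]] [[631. 199.]]
0.177 [[144. 256.]] [[631. 194.]]
```

Request:
send_rows([
  [0,0,1,0],
  [0,0,2,0],
  [0,0,3,0],
  [0,0,4,0],
])

```text
time_s: 9.33
tcp_pos: [0.4941, -0.0546, 0.1218]
tool_rot: [3.125, 0.316, 0.004]
wrist_force: [-1.9, 0.1, 7.3]
finger_gap: 0.0225
gripper_force: 99.3
```

Request:
send_rows([
  [0,0,-4,0],
  [0,0,-9,0],
  [0,0,-16,0],
  [0,0,-24,0],
  [0,0,-32,0],
  [0,0,-40,0],
  [0,0,-50,0],
  [0,0,-60,0],
])

```text
time_s: 10.0
tcp_pos: [0.4929, -0.0543, 0.1823]
tool_rot: [-3.126, -0.316, 0.0]
wrist_force: [0.4, -0.0, -1.0]
finger_gap: 0.0222
gripper_force: 98.2
```

Request:
send_rows([
  [0,0,-5,0],
  [0,0,-10,0],
  [0,0,-10,0],
  [0,0,-10,0],
])

```text
time_s: 10.33
tcp_pos: [0.4931, -0.0543, 0.1915]
tool_rot: [3.125, 0.316, 0.001]
wrist_force: [0.1, -0.8, -2.2]
finger_gap: 0.0225
gripper_force: 98.2
```

```bash
python3 -c "
from h import *
import cv2
goal(.4502,-.0284,.192,1.4345)
ims=[read_camera(n) for n in ('scene','side')]
f=lambda i:cv2.convertScaleAbs(cv2.resize(i,None,fx=4,fy=4,interpolation=cv2.INTER_CUBIC),alpha=1.5)
cv2.imwrite('pics/c5.png',np.hstack([f(ims[0][130:260,240:340]),f(ims[1][120:250,230:330])]))
"
```

```text
t 10.33 tcp [ 0.4931 -0.0543  0.1915] yaw 0.2018 rows dx [-36.9 -34.   -0.5] turn -1.233 q [-0.19  0.23  1.72 -0.    1.18  1.17] F [ 0.1 -0.8 -2.2] gap 0.0225
```

View pics/c5.png

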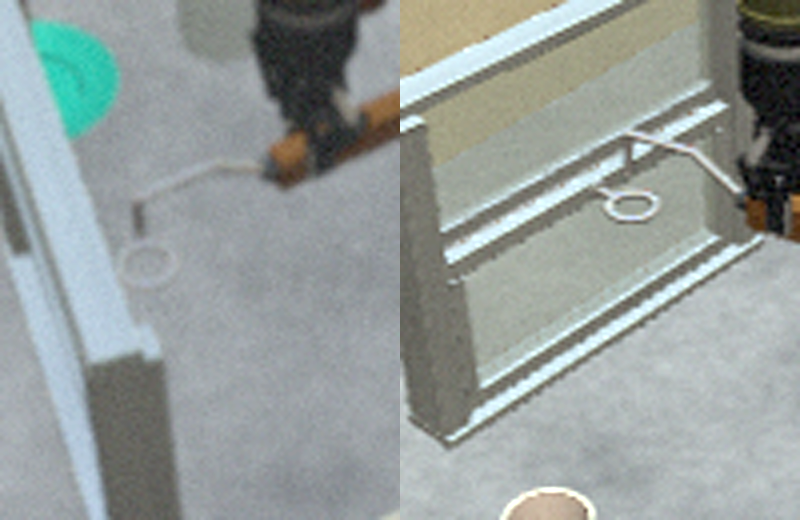

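The hook hangs clear above the ring, and the ring still sits at the closed position (148,264)/(631,205). Retreating and turning back.

Request:
send_rows([
  [-10,-9,0,0],
  [-24,-22,0,0],
  [-37,-34,0,-0.06],
  [-37,-34,0,-0.16],
  [-37,-34,0,-0.28],
  [-37,-34,0,-0.4],
  [-37,-34,0,-0.52],
  [-37,-34,0,-0.64],
])

```text
time_s: 11.1
tcp_pos: [0.4484, -0.0278, 0.1908]
tool_rot: [-2.862, -1.292, 0.002]
wrist_force: [0.5, -0.0, -0.9]
finger_gap: 0.0226
gripper_force: 98.2
```

Request:
send_rows([
  [0,0,15,-0.12],
  [0,0,35,-0.24],
  [0,0,60,-0.36],
  [0,0,85,-0.47],
  [0,0,110,-0.55],
  [0,0,130,-0.59],
  [0,0,140,-0.59],
  [0,0,140,-0.59],
])

```text
time_s: 11.77
tcp_pos: [0.4466, -0.0276, 0.049]
tool_rot: [-2.366, -2.058, 0.007]
wrist_force: [-0.1, 1.2, -1.4]
finger_gap: 0.0224
gripper_force: 98.2
```

```bash
python3 -c "
from h import *
import cv2
goal(.4502,-.0284,.008,1.4345)
f=lambda i:cv2.convertScaleAbs(cv2.resize(i,None,fx=6,fy=6,interpolation=cv2.INTER_CUBIC),alpha=1.5)
cv2.imwrite('pics/c6.png',f(read_camera('side')[190:270,275:385]))
"
```

```text
t 11.77 tcp [ 0.4466 -0.0276  0.049 ] yaw 1.4318 rows dx [-0.3  4.  40.9] turn -0.003 q [-0.16  0.37  2.    0.    0.78 -0.02] F [-0.1  1.2 -1.4] gap 0.0224
```

View pics/c6.png

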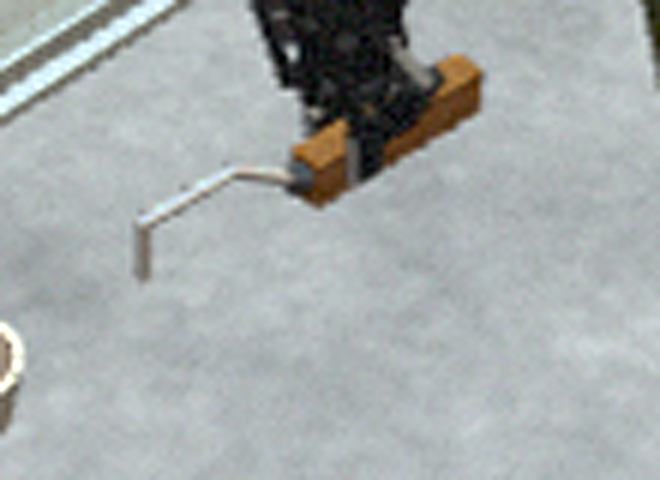

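Request:
send_rows([
  [0,0,8,0],
  [0,0,16,0],
  [0,0,23,0],
  [0,0,28,0],
  [0,0,32,0],
  [0,0,34,0],
  [0,0,35,0],
  [0,0,35,0],
])

```text
time_s: 12.48
tcp_pos: [0.45, -0.0284, 0.0161]
tool_rot: [-2.37, -2.062, 0.0]
wrist_force: [0.4, -0.5, -1.0]
finger_gap: 0.0225
gripper_force: 98.2
```

Request:
send_rows([
  [0,0,1,0],
  [0,0,2,0],
  [0,0,3,0],
])

```text
time_s: 12.73
tcp_pos: [0.4502, -0.0285, 0.0134]
tool_rot: [2.37, 2.061, 0.001]
wrist_force: [0.3, 0.6, -1.8]
finger_gap: 0.0227
gripper_force: 98.2
```

Request:
send_rows([
  [0,0,1,0],
  [0,0,2,0],
  [0,0,2,0],
])

```text
time_s: 12.98
tcp_pos: [0.4499, -0.0284, 0.0112]
tool_rot: [-2.37, -2.062, 0.0]
wrist_force: [0.4, 0.0, -1.2]
finger_gap: 0.0221
gripper_force: 98.2
```

Request:
send_rows([
  [0,0,1,0],
  [0,0,2,0],
  [0,0,2,0],
])

```text
time_s: 13.23
tcp_pos: [0.4502, -0.0282, 0.0097]
tool_rot: [2.37, 2.062, 0.001]
wrist_force: [-1.2, 3.1, 6.5]
finger_gap: 0.022
gripper_force: 99.3
```

Request:
send_rows([
  [0,0,1,0],
  [0,0,2,0],
  [0,0,2,0],
])

```text
time_s: 13.48
tcp_pos: [0.4504, -0.0279, 0.0079]
tool_rot: [2.371, 2.061, 0.002]
wrist_force: [-0.3, 4.8, 6.4]
finger_gap: 0.0221
gripper_force: 99.4
```

Request:
send_rows([
  [0,0,0,0],
  [0,0,0,0],
  [0,0,0,0],
], newtons=20)

```text
time_s: 13.73
tcp_pos: [0.4504, -0.0279, 0.0079]
tool_rot: [2.37, 2.061, 0.002]
wrist_force: [-0.1, 4.1, 6.8]
finger_gap: 0.0225
gripper_force: 99.4
```

Request:
send_rows([
  [0,0,0,0],
  [0,0,0,0],
  [0,0,0,0],
  [0,0,0,0],
  [0,0,0,0],
  [0,0,0,0],
  [0,0,0,0],
  [0,0,0,0],
], grip=75)

```text
time_s: 14.4
tcp_pos: [0.45, -0.0284, 0.0073]
tool_rot: [-2.37, -2.062, 0.0]
wrist_force: [0.4, -0.2, 0.2]
finger_gap: 0.0751
gripper_force: 0.0
```

Request:
send_rows([
  [0,0,-5,0],
  [0,0,-15,0],
  [0,0,-35,0],
  [0,0,-65,0],
  [0,0,-95,0],
  [0,0,-130,0],
  [0,0,-160,0],
  [0,0,-160,0],
])

```text
time_s: 15.07
tcp_pos: [0.4541, -0.029, 0.1734]
tool_rot: [2.363, 2.056, 0.012]
wrist_force: [1.2, -0.0, -1.1]
finger_gap: 0.0747
gripper_force: 0.0
```

```bash
python3 - <<'E'
from h import *
import cv2
goal(.45,-.0284,.17,1.4345)
a=cv2.imread("pics/side0.png"); b=read_camera("side"); w0=cv2.imread("pics/w1.png"); w=read_camera("wrist"); sc=read_camera("scene")
# handle (brown) in wrist view
for i in (w0,w):
    c=i.astype(int); m=((c[...,2]-c[...,0])>50)&(np.indices(c.shape[:2])[1]>250)&(np.indices(c.shape[:2])[1]<400)
    print("handle rect",cv2.minAreaRect(np.argwhere(m)[:,::-1].astype(np.float32)))
# ring vs c5 position, and pole vs original position, by template matching in side view
r=cv2.imread("pics/c5.png"); f=cv2.convertScaleAbs(cv2.resize(b[120:250,230:330],None,fx=4,fy=4,interpolation=cv2.INTER_CUBIC),alpha=1.5)
q=cv2.matchTemplate(f,r[180:280,580-400+400:680][:, :],cv2.TM_CCOEFF_NORMED);_,v,_,l=cv2.minMaxLoc(q);print("ring",v,l,"expect",(180,180))
t=a[205:250,295:360];q=cv2.matchTemplate(b,t,cv2.TM_CCOEFF_NORMED);_,v,_,l=cv2.minMaxLoc(q);print("pole",v,l,"expect",(295,205))
t=a[236:270,250:285];q=cv2.matchTemplate(b,t,cv2.TM_CCOEFF_NORMED);_,v,_,l=cv2.minMaxLoc(q);print("ramekin",v,l,"expect",(250,236))
E
```

```text
t 15.07 tcp [ 0.4541 -0.029   0.1734] yaw 1.4319 rows dx [ 0.  -4.2  3.3] turn -0.003 q [-0.16  0.19  1.84  0.    1.1  -0.02] F [ 1.2 -0.  -1.1] gap 0.0747
handle rect ((320.5, 223.0), (130.0, 23.0), 90.0)
handle rect ((319.5, 218.0), (130.0, 23.0), 90.0)
ring 0.9879047870635986 (180, 180) expect (180, 180)
pole 0.9713735580444336 (294, 205) expect (295, 205)
ramekin 0.9936840534210205 (250, 236) expect (250, 236)
```

```bash
python3 -c "
from rig import *
print(sign_off())"
```

```text
the job is handed in; nothing more can be done
None
```

Job handed in at about 15 s: the sash is closed on its sill, and the pole is unhooked and lying flat on the counter within a few millimetres of where it started. I checked this by matching the ring, pole and ramekin in the images, but the other objects were not checked. I viewed 11 pictures, one over the limit of 10.

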